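# Seat a clay block on its parallels in the bench vise

## Robot

A 6-joint arm with a two-finger parallel gripper is mounted at the origin on the work surface. World frame = base frame: x ahead of the robot, y to its left, z up, the work surface at z = 0. Lengths are in mm, angles in rad, forces in N, time in s.
With the tool pointing down it reaches from about 350 to 775 mm from the base axis. Payload 7.3 kg.
Tool frame: the origin (TCP) lies on the centre line of the jaws, within the pads' length; the fingertips stand bot.tip_reach ahead of it and the grasp point (between the pads) lies 6 mm ahead of it (bot.tip_reach is the distance from the TCP to the fingertips, in mm); z points along the fingers, y is the direction in which the jaws open and shut (so a half turn about z gives the same grasp; the last joint's range is limited). The gripper opens to 92 mm and grips with 3 to 60 N. Pads are 19 mm wide; open, the fingers measure 130 mm over their backs; the gripper's body (75 mm by 190 mm) begins 47 mm behind the grasp point.
Start: joints at [0.994, 0.342, 1.524, -0, 1.275, -0.146], TCP at [219.226, 477.056, 251.741] pointing down, gripper open.
Joint ranges: [-2.53, 2.53], [-0.77, 2.02], [0.04, 2.7], [-1, 4.14], [0.28, 2.66], [-3.11, 3.11]. Speed limits (rad/s): [2.57, 2.57, 3.14, 3.14, 3.14, 3.14].

## Interface

Orientations are given as [roll, pitch, yaw] about the fixed x, y, z axes, in that order (R = Rz(yaw) Ry(pitch) Rx(roll)).
In Python, from plant import bot gives the robot as it stands.
- The arm moves only by the tool step_arm, never from a script. Its argument "deltas" is a list of rows, each a list of 6 numbers: the shift along the tool's x, y, z in mm, then the turn, a rotation vector about the tool's x, y, z in rad. A call has 1 to 5 rows; each row is the pose to reach, as a shift and turn from the pose commanded when the call began, along the tool's axes at that moment; what a row does not reach only later rows make up. A row lasts 1/12 s, in which the tool goes at most 41.7 mm and 7.16 degrees, less where a joint would pass 70% of its speed; a pose out of reach is approached as far as the arm can. A call with a gripper value outside its range is refused whole. "fingers" is the finger opening in mm, from 0 to 91.8, set as the call begins (left out, the last holds). The fingers move at their own pace and stop on an object; the grip force is fixed at half the most. Time passes only in rows, so rows that repeat a pose let the fingers close. It gives the time, the measured TCP pose, the force and the opening at its end, in the units of the state.
- bot.get_obs(): the state, without advancing time (a new reading comes with each control period).
- bot.capture(name): name is "scene" or "top" or "wrist"; returns a dict with "color" (480x640x3 uint8, red, green, blue), "fx", "fy", "cx", "cy" (pixels), "R" (3x3) and "t" (3): a world point X has camera coordinates R X + t. Camera axes: x right, y down, z forward; pixel columns grow to the right and rows downward; lengths in mm; the calibration is good to about 2 mm. The wrist camera is an equidistant fisheye: a pixel r from the principal point sees the ray r / f radians off the axis. A picture is of the moment at which its call begins. There is no depth.
- bot.close_job(): hands the job in, once; it reports no verdict.
Trained networks look in a picture, given as the dict that the camera call returned (one of the last four; its "shot" number tells which), for a name from the list of things; names that differ only in an ending like _2 or _b are one class to them, and where a whole thing is asked for, a point or a joint stands for the part that bears it (a point fixed in the world has none). Each returns a list of dicts, best first, with "p" (0 to 1); they miss things now and then, are a little off and sometimes report something else, mostly with a low value. They report only what shows in the picture. A call takes as long as a camera call.
- bot.boxes_of(query, picture): "rect" ([centre column, centre row, width, height] in pixels, round what is visible of it).
The state is a dict: "time": time; "joint_positions": joint angles; "dq": joint speeds; "tau": joint torques, N m; "tool_pos": TCP position; "tcp_rot": TCP orientation; "contact_force": force on the tool from outside, world axes, zero at the start; "moment": the same for the moment, N m; "grip_width": finger opening in mm.
Only numpy, scipy, OpenCV 4.12 (cv2) and the standard library are available. Lean on these libraries where they do the work, as an engineer would, in place of code of your own. Each camera call takes 0.05 s, during which the arm holds its last target. There are 200 camera calls.

## Task

The carver's fired-clay block sits a little high and crooked in the vise, and one of the two steel parallels beneath it has crept out at one end. Push that parallel back in until its ends are even with the other's, then press or tap the block down firmly until it is fully home and pinches both parallels, without ever loading the clay beyond 40 N. Then prove it: push steadily with about 5 N against an end of the parallel that had crept out, to see that it no longer slides; leave it in place and everything else undisturbed.

Things in the scene. Friction and masses are not known exactly. Their poses are not given: they have to be found in the camera images.
- vise: Grey and steel bench vise, fixed to the table. Origin on the table under the middle of its throat; jaws close along x, parallels run along y, z up. Inner jaw faces at x = -30 and +30 mm, jaw tops z = 82 mm, jaws 90 mm long (y). Screw and cross handle reach to x = -147 mm, up to 67 mm high. Beyond y = -50 and +50 mm only the parallels' ends stand out, with free air below them.
- bed_middle (a point): Middle of the vise bed (axes as the vise), 40 mm above the table, 90 mm long in y. A rib 34 mm wide and 12 mm high stands on it between the parallels, so that each parallel has its own groove beside a jaw, with 1.5 mm play on either side.
- block: Brittle terracotta block in the jaws, 59 x 100 x 30 mm (vise x, y, z) with its 3 mm rubber sole (it gives under 1 mm), about 0.36 kg. Origin at the centre of its underside, axes as the vise's. Starts 4 to 7 mm high and tilted about x by up to 0.045 rad (one end higher). Jaw friction holds it: it can only go down or tilt about x. Home: level on the parallels, underside 60 mm above the table. Over 40 N breaks it.
- block_top (a point): Centre of the block's flat top, where it can be pressed; 90 mm above the table when home. The block slides down at about 6 to 7 N of push in the middle (up to 15 N once one end rests). Push beyond that stays locked in as pinch on the parallels once it is home: 20 to 25 N makes them tight, a mere touch does not.
- parallel_a: Loose steel parallel, a bar 10 x 150 x 20 mm (vise x, y, z), 0.2 kg, on edge on the bed under the block, at vise x = -23.5 or +23.5 mm. Origin at the centre of its underside. This one or parallel_b starts crept out 18 to 38 mm to the vise's +y; in place its middle is at y = 0, each end 25 mm beyond the block. Slides at 1 to 2 N when free; pinched, it stays put at 5 N.
- parallel_b: The other steel parallel, the same as parallel_a, in the other groove.
- spare_bar: Short spare steel bar, 12 x 85 x 16 mm, lying on the table behind the vise. Leave alone. Origin at the centre of its underside.
- brush: Wood-handled brush, 170 mm long, lying on the table. Leave alone.
- scraper: Flat wooden scraper with a thin steel blade, about 155 mm long, 8 mm high, lying on the table. Leave alone.
- ring_jar: Tall blue-glazed jar with a ring-shaped body, 240 mm high, foot 84 mm across, standing on the table. Leave alone. Origin at the centre of its foot.
- pot0: Small white round pot, 56 mm across, 66 mm high. Leave alone. Origin at the centre of its foot.
- pot1: Another white pot, the same. Leave alone.
- pot2: Another white pot, the same. Leave alone.

How it is judged (in metres and radians):
On the way, in this order (a step that is already met when the one before it is completed fails the run):
1. the crept parallel is pushed back in until both are even, within 6 mm of the middle of the vise (y of parallel_a in the frame of vise between -0.006 and 0.006 m and z of each of parallel_a, parallel_b in the frame of vise below 0.043 m and y of parallel_b in the frame of vise between -0.006 and 0.006 m), for 0.2 s.
2. the block is down and level on both parallels, pinching each with more than 4 N (all of step 1 and z of block in the frame of vise below 0.0615 m and angle between block's own z axis and vertical below 0.015 rad and contact force between block and parallel_a above 4 N and contact force between block and parallel_b above 4 N), for 0.2 s.
3. the parallel that had crept out is pushed on with more than 3 N for 0.2 s and stays in place (all of step 1 and z of block in the frame of vise below 0.0615 m and angle between block's own z axis and vertical below 0.015 rad and contact force between block and parallel_a above 3 N and contact force between block and parallel_b above 3 N and ((distance of parallel_a from where it was at the start of the episode above 0.01 m and contact force between the fingers and parallel_a above 3 N) or (distance of parallel_b from where it was at the start of the episode above 0.01 m and contact force between the fingers and parallel_b above 3 N))), for 0.2 s.
At the end, for the whole second after the job is handed in: The block's underside is at most 1.5 mm above home (61.5 mm over the table) and level within 0.015 rad, it presses on each parallel with more than 3 N, and both parallels lie still on the bed within 6 mm of the middle of the vise (all of step 1 and z of block in the frame of vise below 0.0615 m and angle between block's own z axis and vertical below 0.015 rad and contact force between block and parallel_a above 3 N and contact force between block and parallel_b above 3 N and linear speed of each of parallel_a, parallel_b below 0.01 m/s); the robot touches nothing.
It fails at once if the clay block is loaded with more than 40 N by the hand (contact force between any of the fingers, the arm and block above 40 N).
It fails at once if a bystander (spare bar, brush, scraper, ring jar, pots) is moved more than 30 mm (distance of any of spare_bar, brush, scraper, ring_jar, pot0, pot1, pot2 from where it was at the start of the episode above 0.03 m).
It also fails if it takes over 64 s, if anything falls off the work surface, if the arm or the gripper's body presses on something with over 40 N, if the wrist force passes 120 N, or if a joint passes its speed limit or range.

## Working session

There is one attempt and no reset: what is moved stays moved. The work goes in short steps, Python scripts to look and compute and a tool call to move; the robot and the scene stay as the last step left them, time stands still between calls to the robot, and variables do not carry over. Pictures are saved under pics/ and viewed, about 8 in all and at most 12, crops included, and the job is handed in when it is done.

Besides the shell and the picture viewer there is one more tool, called after "Call:" by a JSON object that holds its "method" and its "body". step_arm: Moves the arm, as the interface text tells. Its arguments: {"type":"object","properties":{"deltas":{"type":"array"},"fingers":{"type":"number"}},"required":["deltas"]}

```bash
mkdir -p pics; ls
cat > h.py <<'E'
from plant import bot
import numpy as np, cv2
def shot(cam,name):
    p=bot.capture(cam); cv2.imwrite(f'pics/{name}.png',p['color'][:,:,::-1]); return p
def onplane(p,u,v,z):
    R=np.array(p['R']);t=np.array(p['t']);d=R.T@np.array([(u-p['cx'])/p['fx'],(v-p['cy'])/p['fy'],1]);c=-R.T@t
    return c+d*(z-c[2])/d[2]
def proj(p,X):
    c=np.array(p['R'])@np.array(X,float)+np.array(p['t']);return [p['fx']*c[0]/c[2]+p['cx'],p['fy']*c[1]/c[2]+p['cy']]
E
python3 - <<'E'
from h import *
o=bot.get_obs();print({k:np.round(v,3) for k,v in o.items()},bot.tip_reach)
a=shot('scene','s1');b=shot('top','t1')
for n,p in(('s',a),('t',b)):
    print(n,[np.round(p[k],1).tolist() for k in('fx','cx','cy')],'cam',np.round(-np.array(p['R']).T@p['t']))
    for q in('vise','block','parallel_a','spare_bar','ring_jar','pot0'):
        print(q,[(np.round(d['rect']).tolist(),round(d['p'],2)) for d in bot.boxes_of(q,p)[:3]])
cv2.imwrite('pics/both.png',cv2.resize(np.vstack([a['color'],b['color']])[:,:,::-1],None,fx=.625,fy=.625))
E
```

```text
pics
{'time': np.float64(0.0), 'joint_positions': array([ 0.994,  0.343,  1.525, -0.   ,  1.275, -0.146]), 'dq': array([-0.001,  0.001, -0.   ,  0.   ,  0.002, -0.001]), 'tau': array([-1.0000e-03, -4.3124e+01, -2.4422e+01,  7.2000e-02,  5.6000e-02,
       -0.0000e+00]), 'tool_pos': array([219.046, 476.723, 251.057]), 'tcp_rot': array([-3.14 , -0.   ,  2.711]), 'contact_force': array([ 0.536, -0.286,  0.115]), 'moment': array([ 0.008, -0.036, -0.03 ]), 'grip_width': np.float64(91.65)} 25.0
s [498.5, 328.5, 237.4] cam [1037.  154.  821.]
vise [([281.0, 195.0, 67.0, 120.0], 0.91)]
block [([281.0, 193.0, 59.0, 36.0], 0.81)]
parallel_a [([278.0, 213.0, 84.0, 12.0], 0.6), ([277.0, 191.0, 59.0, 37.0], 0.57)]
spare_bar [([290.0, 272.0, 46.0, 13.0], 0.96)]
ring_jar [([495.0, 360.0, 105.0, 83.0], 0.92)]
pot0 [([296.0, 346.0, 34.0, 31.0], 0.82), ([244.0, 335.0, 36.0, 32.0], 0.63), ([179.0, 312.0, 34.0, 34.0], 0.6)]
t [486.6, 322.4, 240.4] cam [ 370.   27. 1113.]
vise [([376.0, 289.0, 66.0, 108.0], 0.96)]
block [([375.0, 274.0, 54.0, 36.0], 0.76), ([415.0, 173.0, 26.0, 23.0], 0.3)]
parallel_a [([342.0, 291.0, 23.0, 6.0], 0.54)]
spare_bar [([375.0, 273.0, 47.0, 32.0], 0.75), ([350.0, 228.0, 32.0, 18.0], 0.57)]
ring_jar [([191.0, 174.0, 71.0, 57.0], 0.61), ([376.0, 292.0, 70.0, 113.0], 0.56)]
pot0 [([415.0, 174.0, 24.0, 21.0], 0.86), ([363.0, 167.0, 26.0, 21.0], 0.82), ([327.0, 167.0, 25.0, 22.0], 0.78)]
```

View pics/s1.png

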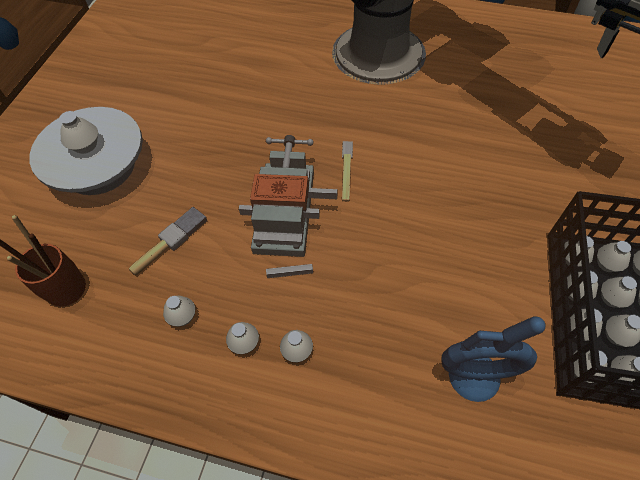

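View pics/t1.png

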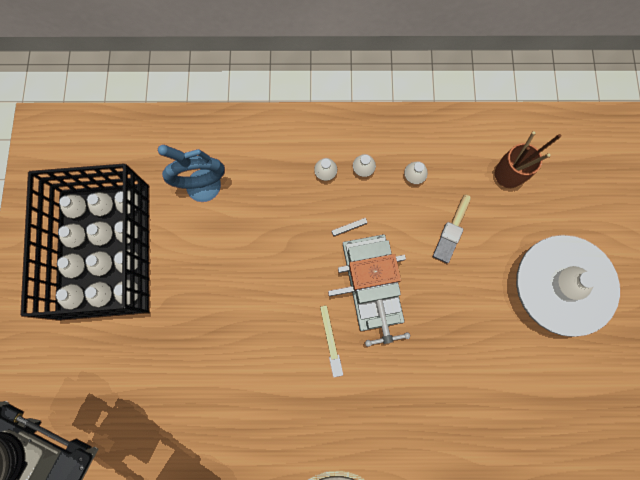

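The pictures show the vise at top-view px (375,285). The parallel on the screw/robot side sticks out left (+y), with its end at about px (330,293). Next I'll fit the vise pose.

Run:
```python
from h import *
a=bot.capture('scene');b=bot.capture('top')
for n,p,box in(('s',a,(240,160,330,215)),('t',b,(335,240,415,310))):
    hsv=cv2.cvtColor(p['color'],cv2.COLOR_RGB2HSV)
    x0,y0,x1,y1=box
    c=p['color'][y0:y1,x0:x1].astype(int)
    m=((c[:,:,0]-c[:,:,2]>60)&(c[:,:,0]>1.9*c[:,:,1])).astype(np.uint8)
    cs,_=cv2.findContours(m,cv2.RETR_EXTERNAL,cv2.CHAIN_APPROX_NONE);k=max(cs,key=cv2.contourArea)
    r=cv2.boxPoints(cv2.minAreaRect(k))+[x0,y0]
    W=np.array([onplane(p,u,v,95)for u,v in r]);print(n,r.round(1).tolist(),W.round(0)[:,:2].tolist(),W.mean(0).round(1), [np.linalg.norm(W[i]-W[i-1]).round(0) for i in range(4)])
c=cv2.resize(b['color'][215:355,310:430][:,:,::-1],None,fx=4,fy=4,interpolation=cv2.INTER_CUBIC)
d=cv2.resize(a['color'][120:270,225:355][:,:,::-1],None,fx=3,fy=3,interpolation=cv2.INTER_CUBIC)
h=max(c.shape[0],d.shape[0]);
f=lambda i:cv2.copyMakeBorder(i,0,h-i.shape[0],0,0,cv2.BORDER_CONSTANT)
o=np.hstack([f(c),f(d)])[:, :];o=cv2.resize(o,None,fx=min(1,800/o.shape[1]),fy=min(1,800/o.shape[1]));print(o.shape,800/870);cv2.imwrite('pics/c1.png',o)
```

```text
s [[274.0, 189.0], [276.2, 180.3], [284.6, 182.4], [282.5, 191.1]] [[534.0, -90.0], [514.0, -92.0], [515.0, -76.0], [535.0, -73.0]] [524.8 -82.7  95. ] [np.float64(16.0), np.float64(20.0), np.float64(17.0), np.float64(20.0)]
t [[353.6, 287.2], [354.0, 287.0], [355.0, 289.0], [354.6, 289.2]] [[495.0, -37.0], [496.0, -37.0], [492.0, -40.0], [491.0, -39.0]] [493.6 -38.1  95. ] [np.float64(5.0), np.float64(1.0), np.float64(5.0), np.float64(1.0)]
(515, 800, 3) 0.9195402298850575
```

View pics/c1.png

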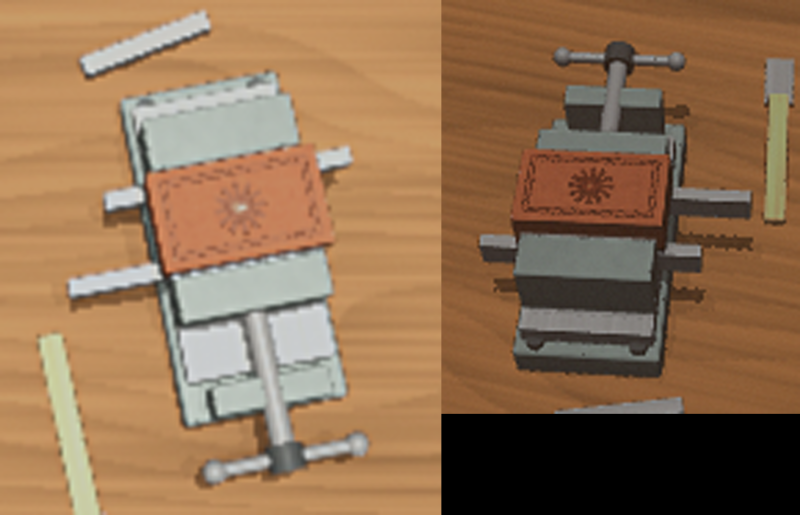

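The crop shows the block's top corners, the near (screw-side) parallel crept to +y, and the far one standing out at both ends. Now I'll turn those pixels into positions.

Run:
```python
from h import *
b=bot.capture('top');a=bot.capture('scene');s=4*.91954;s3=3*.91954
T=lambda x,y:(310+x/s,215+y/s); S=lambda x,y:(225+(x-441.4)/s3,120+y/s3)
for n,p,f,cs,z in(('top',b,T,[(147,174),(312,147),(332,243),(165,272)],96),('sc',a,S,[(527,150),(670,153),(666,223),(512,217)],96)):
    W=np.array([onplane(p,*f(*c),z) for c in cs])[:,:2]
    print(n,W.round(1).tolist(),W.mean(0).round(1),[np.linalg.norm(W[i]-W[i-1]).round(1) for i in range(4)])
for c in[(68,283),(104,195),(350,149),(160,268)]: print('par',c,onplane(b,*T(*c),60).round(1))
for c in[(751,193),(701,247),(480,235)]: print('par sc',c,onplane(a,*S(*c),60).round(1))
# joint fit: vise pose (x,y,yaw) + block height/tilt from corners in both views
from scipy.optimize import least_squares
cor=np.array([[29.5,50],[29.5,-50],[-29.5,-50],[-29.5,50]]) # TL,TR,BR,BL in top
top=[T(*c) for c in[(147,174),(312,147),(332,243),(165,272)]]
sc=[S(*c) for c in[(666,223),(512,217),(527,150),(670,153)]]
def res(q):
    x,y,w,h,ti=q;o=[]
    for (cx,cy),t,u in zip(cor,top,sc):
        X=[x+cx*np.cos(w)-cy*np.sin(w),y+cx*np.sin(w)+cy*np.cos(w),h+ti*cy]
        o+=list(np.array(proj(b,X))-t)+list(np.array(proj(a,X))-u)
    return o
r=least_squares(res,[480,-90,-.2,95,0]);print(r.x.round(3),np.round(r.fun,1))
print('jaw', np.cov(0) if 0 else '')
for q in('brush','scraper','pot0','spare_bar'):
    print(q,[onplane(b,*d['rect'][:2],10).round()[:2].tolist() for d in bot.boxes_of(q,b)[:3]])
```

```text
top [[548.3, -29.7], [564.0, -125.3], [508.2, -134.8], [491.7, -39.1]] [528.  -82.2] [np.float64(57.4), np.float64(96.9), np.float64(56.7), np.float64(97.1)]
sc [[511.0, -132.3], [490.0, -38.3], [546.0, -25.0], [565.9, -123.6]] [528.2 -79.8] [np.float64(55.6), np.float64(96.3), np.float64(57.5), np.float64(100.6)]
par (68, 283) [489.6  15.8  60. ]
par (104, 195) [542.   -5.9  60. ]
par (350, 149) [ 569.6 -153.4   60. ]
par (160, 268) [498.4 -38.6  60. ]
par sc (751, 193) [482.9  15.9  60. ]
par sc (701, 247) [534.9  -5.6  60. ]
par sc (480, 235) [ 562.1 -153.5   60. ]
[ 5.27752e+02 -8.12510e+01  1.76000e-01  9.49040e+01  5.20000e-02] [-1.3  0.  -1.3  0.2 -0.3 -0.4 -0.5  0.8  0.1  0.6 -0.8 -0.5 -0.9  0.7
  0.6 -0.4]
jaw 
brush [[640.0, -272.0], [542.0, -95.0]]
scraper [[388.0, 7.0], [537.0, -89.0]]
pot0 [[796.0, -64.0], [799.0, 20.0], [782.0, -193.0]]
spare_bar [[645.0, -37.0]]
```

Call:
{"method": "step_arm", "body": {"deltas": [[-28,-19,0,0,0,0],[-56,-38,0,0,0,0],[-84,-56,0,0,0,0],[-112,-75,0,0,0,0],[-141,-94,0,0,0,0]], "fingers": 0}}

```text
time: 1.52
tool_pos: [308.5, 331.5, 251.8]
tcp_rot: [3.141, 0.0, 2.712]
contact_force: [0.6, 0.4, -0.2]
grip_width: 63.1
```

Call:
{"method": "step_arm", "body": {"deltas": [[-28,-19,0,0,0,0],[-56,-38,0,0,0,0],[-84,-56,0,0,0,0],[-112,-75,0,0,0,0],[-141,-94,0,0,0,0]]}}

```text
time: 1.93
tool_pos: [397.5, 187.0, 252.0]
tcp_rot: [3.141, 0.0, 2.711]
contact_force: [0.7, 0.5, 0.2]
grip_width: 29.3
```

Call:
{"method": "step_arm", "body": {"deltas": [[-28,-19,0,0,0,0],[-56,-38,0,0,0,0],[-84,-56,0,0,0,0],[-112,-75,0,0,0,0],[-141,-94,0,0,0,0]]}}

```text
time: 2.35
tool_pos: [486.4, 42.6, 251.9]
tcp_rot: [3.141, 0.0, 2.711]
contact_force: [0.6, 0.8, 0.5]
grip_width: 0.9
```

Call:
{"method": "step_arm", "body": {"deltas": [[0,0,0,0,0,0.12],[0,0,0,0,0,0.24],[0,0,0,0,0,0.36],[0,0,0,0,0,0.48],[0,0,0,0,0,0.6]]}}

```text
time: 2.77
tool_pos: [485.9, 44.0, 251.7]
tcp_rot: [3.142, -0.0, 2.104]
contact_force: [0.2, 0.4, 0.6]
grip_width: 0.3
```

Call:
{"method": "step_arm", "body": {"deltas": [[0,0,0,0,0,0.12],[0,0,0,0,0,0.24],[0,0,0,0,0,0.36],[0,0,0,0,0,0.364],[0,0,0,0,0,0.364]]}}

```text
time: 3.18
tool_pos: [485.8, 44.2, 251.8]
tcp_rot: [3.141, -0.0, 1.75]
contact_force: [0.4, 1.0, 0.3]
grip_width: 0.6
```

```bash
cat >> h.py <<'E'
def wproj(p,X):
    c=np.array(p['R'])@np.array(X,float)+np.array(p['t']);r=np.hypot(c[0],c[1]);th=np.arctan2(r,c[2])
    return [p['fx']*th*c[0]/r+p['cx'],p['fy']*th*c[1]/r+p['cy']]
def wplane(p,u,v,z):
    a=np.array([(u-p['cx'])/p['fx'],(v-p['cy'])/p['fy']]);th=np.hypot(*a)
    d=np.r_[a/th*np.sin(th),np.cos(th)];R=np.array(p['R']);c=-R.T@np.array(p['t']);d=R.T@d
    return c+d*(z-c[2])/d[2]
V=(528,-81,.176)
def vw(x,y,z=0,V=V):
    c,s=np.cos(V[2]),np.sin(V[2]);return np.array([V[0]+c*x-s*y,V[1]+s*x+c*y,z])
def to_tool(target):
    from scipy.spatial.transform import Rotation as Ro
    o=bot.get_obs();R=Ro.from_euler('xyz',o['tcp_rot']).as_matrix()
    return (R.T@(np.array(target)-o['tool_pos'])).round(1)
E
python3 - <<'E'
from h import *
o=bot.get_obs();print(o['time'],np.round(o['tool_pos'],1),np.round(o['tcp_rot'],3),np.round(o['contact_force'],2),o['grip_width'])
w=shot('wrist','w1');print(w['fx'],w['cx'],w['cy'])
print('parallels far end+y',wproj(w,vw(23.5,75,60)),'near',wproj(w,vw(-23.5,105,60)),'blockTop',wproj(w,vw(0,0,95)))
E
```

```text
3.1833 [485.8  44.2 251.8] [ 3.141 -0.     1.75 ] [0.39 1.   0.28] 0.6364150328819617
371.64829954431775 324.8742292570462 242.09326593971184
parallels far end+y [np.float64(369.78784402606453), np.float64(282.34485409414947)] near [np.float64(319.5304525302444), np.float64(251.40564645605184)] blockTop [np.float64(344.65965643109865), np.float64(370.72016059874255)]
```

View pics/w1.png

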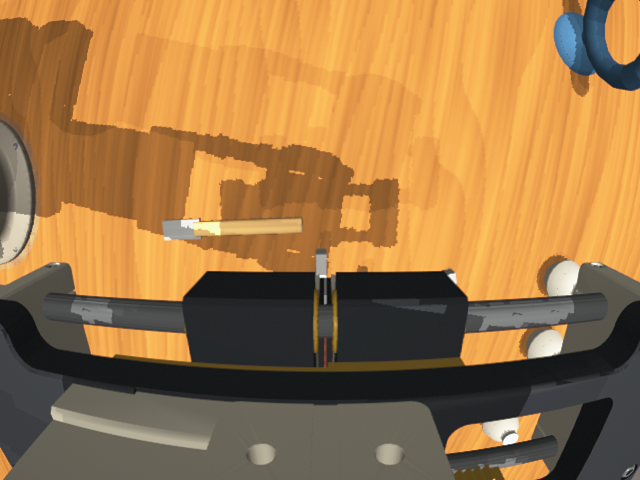

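The wrist view shows the crept bar's end at px (321,250), within 2 px of the prediction, so I'll descend beside it.

Call:
{"method": "step_arm", "body": {"deltas": [[-3,-4,36,0,0,0],[-6,-4,73,0,0,0],[-6,-4,110,0,0,0],[-6,-4,146,0,0,0],[-6,-4,182,0,0,0]]}}

```text
time: 3.65
tool_pos: [482.9, 37.5, 68.4]
tcp_rot: [3.141, 0.0, 1.75]
contact_force: [1.2, -1.4, -0.6]
grip_width: 0.5
```

Call:
{"method": "step_arm", "body": {"deltas": [[-2,0,0,0,0,0],[-5,0,0,0,0,0],[-8,0,0,0,0,0],[-11,0,0,0,0,0],[-14,0,0,0,0,0]]}}

```text
time: 4.07
tool_pos: [486.8, 23.4, 71.9]
tcp_rot: [3.137, 0.001, 1.747]
contact_force: [-0.2, 1.8, 0.8]
grip_width: 0.2
```

Call:
{"method": "step_arm", "body": {"deltas": [[-3,0,0,0,0,0],[-6,0,0,0,0,0],[-9,0,0,0,0,0],[-12,0,0,0,0,0],[-15,0,0,0,0,0]]}}

```text
time: 4.48
tool_pos: [488.1, 8.9, 69.9]
tcp_rot: [3.141, -0.0, 1.747]
contact_force: [-0.1, 3.5, 3.7]
grip_width: 0.3
```

Run:
```python
from h import *
o=bot.get_obs();d=o['tool_pos']-vw(0,0);c,s=np.cos(V[2]),np.sin(V[2])
print(o['time'],'vise xy',(c*d[0]+s*d[1]).round(1),(-s*d[0]+c*d[1]).round(1),o['tool_pos'][2])
b=bot.capture('top');a=bot.capture('scene')
c1=cv2.resize(b['color'][225:325,315:425][:,:,::-1],None,fx=5,fy=5,interpolation=cv2.INTER_CUBIC)[:, :440]
c2=cv2.resize(a['color'][150:250,230:350][:,:,::-1],None,fx=5,fy=5,interpolation=cv2.INTER_CUBIC)
o=np.hstack([c1,c2]);o=cv2.resize(o,(800,int(500*800/o.shape[1])));print(o.shape);cv2.imwrite('pics/c2.png',o)
```

```text
4.4833 vise xy -23.6 95.5 69.93957645837692
(384, 800, 3)
```

View pics/c2.png

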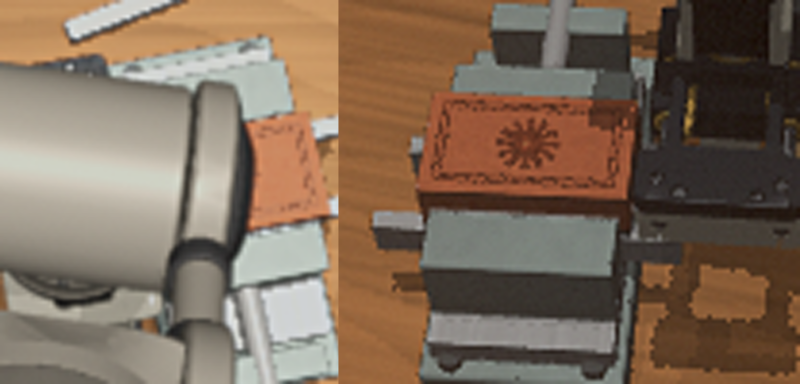

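The bar is moving: in the scene view its -y end has appeared at px (418,155). I'll finish the push, back off and compare the ends.

Call:
{"method": "step_arm", "body": {"deltas": [[-3,0,0,0,0,0],[-6,0,0,0,0,0],[-9,0,0,0,0,0],[-12,0,0,0,0,0],[-12,0,0,0,0,0]]}}

```text
time: 5.0
tool_pos: [490.3, -3.4, 69.6]
tcp_rot: [3.142, 0.0, 1.746]
contact_force: [0.1, -0.1, -0.6]
grip_width: 0.5
```

Call:
{"method": "step_arm", "body": {"deltas": [[10,0,0,0,0,0],[30,0,0,0,0,0],[35,0,-40,0,0,0],[35,0,-80,0,0,0],[35,0,-120,0,0,0]]}}

```text
time: 5.42
tool_pos: [483.0, 32.8, 190.7]
tcp_rot: [-3.139, -0.001, 1.748]
contact_force: [1.3, -0.8, 0.4]
grip_width: 0.7
```

Call:
{"method": "step_arm", "body": {"deltas": [[40,0,0,0,0,0],[80,0,0,0,0,0],[120,0,0,0,0,0],[150,0,0,0,0,0],[150,0,0,0,0,0]]}}

```text
time: 5.83
tool_pos: [455.9, 184.2, 189.9]
tcp_rot: [3.141, -0.002, 1.751]
contact_force: [-0.7, 0.2, -0.4]
grip_width: 0.6
```

Run:
```python
from h import *
b=bot.capture('top');a=bot.capture('scene')
c1=cv2.resize(b['color'][240:310,330:410][:,:,::-1],None,fx=5,fy=5,interpolation=cv2.INTER_CUBIC)
c2=cv2.resize(a['color'][165:235,235:315][:,:,::-1],None,fx=5,fy=5,interpolation=cv2.INTER_CUBIC)
o=np.hstack([c1,c2]);print(o.shape);cv2.imwrite('pics/c3.png',o)
```

```text
(350, 800, 3)
```

View pics/c3.png

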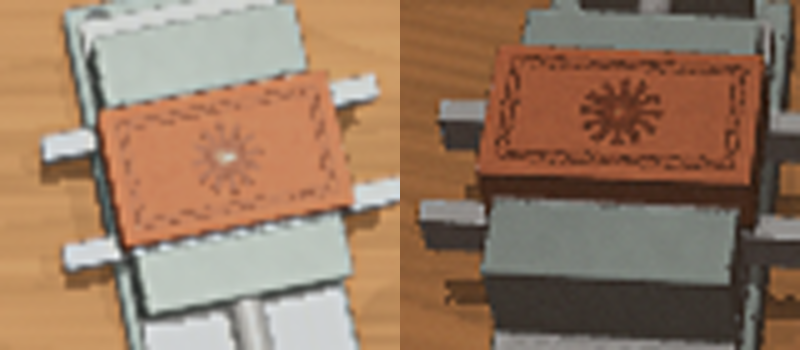

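Run:
```python
from h import *
b=bot.capture('top');a=bot.capture('scene')
def yv(W): d=W-vw(0,0,60);c,s=np.cos(V[2]),np.sin(V[2]);return [round(c*d[0]+s*d[1],1),round(-s*d[0]+c*d[1],1)]
for n,c in[('far+y',(43,149)),('near+y',(64,257)),('far-y',(378,87)),]: print(n,yv(onplane(b,330+c[0]/5,240+c[1]/5,60)))
for n,c in[('far-y',(420,210)),('near-y',(440,110))]: print(n,yv(onplane(a,235+(c[0]-400)/5,165+c[1]/5,60)))
# block corners in scene/top
for q,p,c in[('top TL',b,(98,110)),('TR',b,(327,72)),('BR',b,(354,205)),('BL',b,(128,245))]: print(q,yv(onplane(p,330+c[0]/5,240+c[1]/5,96)))
print(to_tool(vw(0,0,150)))
```

```text
far+y [np.float64(22.9), np.float64(71.5)]
near+y [np.float64(-25.2), np.float64(71.3)]
far-y [np.float64(24.0), np.float64(-78.6)]
far-y [np.float64(25.0), np.float64(-76.6)]
near-y [np.float64(-21.7), np.float64(-77.1)]
top TL [np.float64(29.8), np.float64(47.6)]
TR [np.float64(28.7), np.float64(-51.4)]
BR [np.float64(-29.0), np.float64(-50.7)]
BL [np.float64(-28.8), np.float64(46.1)]
[-268.4   23.8   39.7]
```

The bars are even within about 1 mm. The block and the far bar both centre at about y = -2 in my frame, so I'll press there.

Call:
{"method": "step_arm", "body": {"deltas": [[-30,5,0,0,0,0],[-65,10,0,0,0,0],[-100,16,0,0,0,0],[-135,24,0,0,0,0],[-135,24,0,0,0,0]]}}

```text
time: 6.45
tool_pos: [507.3, 44.3, 189.8]
tcp_rot: [3.14, 0.003, 1.74]
contact_force: [-0.6, 0.5, 0.1]
grip_width: 0.3
```

Call:
{"method": "step_arm", "body": {"deltas": [[-35,0,8,0,0,0],[-70,0,16,0,0,0],[-105,0,24,0,0,0],[-135,0,32,0,0,0],[-135,0,40,0,0,0]]}}

```text
time: 6.87
tool_pos: [529.3, -88.2, 149.3]
tcp_rot: [3.14, 0.002, 1.741]
contact_force: [0.3, 0.4, -0.9]
grip_width: 0.5
```

Call:
{"method": "step_arm", "body": {"deltas": [[0,0,8,0,0,0],[0,0,16,0,0,0],[0,0,20,0,0,0],[0,0,22,0,0,0],[0,0,22,0,0,0]]}}

```text
time: 7.28
tool_pos: [528.4, -81.3, 127.4]
tcp_rot: [-3.141, -0.0, 1.748]
contact_force: [0.3, -0.2, 0.0]
grip_width: 0.6
```

Call:
{"method": "step_arm", "body": {"deltas": [[0,0,1,0,0,0],[0,0,2,0,0,0],[0,0,3,0,0,0],[0,0,4,0,0,0],[0,0,5,0,0,0]]}}

```text
time: 7.7
tool_pos: [528.7, -82.2, 122.8]
tcp_rot: [3.141, 0.0, 1.747]
contact_force: [0.5, 0.2, 0.2]
grip_width: 0.2
```

Run:
```python
from h import *
print(to_tool(vw(0,-2,115)))
```

```text
[-0.7 -0.5  7.8]
```

Call:
{"method": "step_arm", "body": {"deltas": [[0,0,0.6,0,0,0],[0,0,1.2,0,0,0],[0,0,1.8,0,0,0],[0,0,2.4,0,0,0],[0,0,3,0,0,0]]}}

```text
time: 8.12
tool_pos: [528.6, -82.3, 119.9]
tcp_rot: [3.141, 0.0, 1.747]
contact_force: [-2.6, 0.2, 5.7]
grip_width: 0.6
```

Call:
{"method": "step_arm", "body": {"deltas": [[0,0,0.4,0,0,0],[0,0,0.8,0,0,0],[0,0,1.2,0,0,0],[0,0,1.6,0,0,0],[0,0,2,0,0,0]]}}

```text
time: 8.53
tool_pos: [528.7, -82.3, 118.4]
tcp_rot: [3.141, 0.0, 1.747]
contact_force: [-2.3, 0.5, 6.0]
grip_width: 0.2
```

Call:
{"method": "step_arm", "body": {"deltas": [[0,0,0.3,0,0,0],[0,0,0.6,0,0,0],[0,0,0.9,0,0,0],[0,0,1.2,0,0,0],[0,0,1.5,0,0,0]]}}

```text
time: 8.95
tool_pos: [528.6, -82.3, 116.9]
tcp_rot: [3.141, 0.0, 1.747]
contact_force: [-2.3, 0.5, 6.3]
grip_width: 0.4
```

Call:
{"method": "step_arm", "body": {"deltas": [[0,0,0.2,0,0,0],[0,0,0.4,0,0,0],[0,0,0.6,0,0,0],[0,0,0.8,0,0,0],[0,0,1,0,0,0]]}}

```text
time: 9.37
tool_pos: [528.7, -82.3, 115.9]
tcp_rot: [3.141, 0.0, 1.747]
contact_force: [-0.7, 0.8, 5.8]
grip_width: 0.5
```

Call:
{"method": "step_arm", "body": {"deltas": [[0,0,0.2,0,0,0],[0,0,0.4,0,0,0],[0,0,0.6,0,0,0],[0,0,0.8,0,0,0],[0,0,1,0,0,0]]}}

```text
time: 9.78
tool_pos: [528.6, -82.3, 115.2]
tcp_rot: [3.141, 0.0, 1.747]
contact_force: [-3.0, 1.0, 10.2]
grip_width: 0.4
```

Call:
{"method": "step_arm", "body": {"deltas": [[0,0,0.2,0,0,0],[0,0,0.4,0,0,0],[0,0,0.6,0,0,0],[0,0,0.6,0,0,0],[0,0,0.6,0,0,0]]}}

```text
time: 10.2
tool_pos: [528.7, -82.3, 114.9]
tcp_rot: [3.141, 0.0, 1.747]
contact_force: [-4.0, 1.1, 10.3]
grip_width: 0.4
```

Call:
{"method": "step_arm", "body": {"deltas": [[0,0,0.15,0,0,0],[0,0,0.3,0,0,0],[0,0,0.45,0,0,0],[0,0,0.6,0,0,0],[0,0,0.6,0,0,0]]}}

```text
time: 10.62
tool_pos: [528.7, -82.3, 114.7]
tcp_rot: [3.141, 0.001, 1.747]
contact_force: [-4.7, 0.5, 14.3]
grip_width: 0.3
```

Call:
{"method": "step_arm", "body": {"deltas": [[0,0,0.15,0,0,0],[0,0,0.3,0,0,0],[0,0,0.3,0,0,0],[0,0,0.3,0,0,0]]}}

```text
time: 10.95
tool_pos: [528.7, -82.3, 114.6]
tcp_rot: [3.14, 0.001, 1.747]
contact_force: [-6.0, 1.7, 15.6]
grip_width: 0.7
```

Call:
{"method": "step_arm", "body": {"deltas": [[0,0,0.15,0,0,0],[0,0,0.3,0,0,0],[0,0,0.45,0,0,0],[0,0,0.6,0,0,0],[0,0,0.6,0,0,0]]}}

```text
time: 11.37
tool_pos: [528.7, -82.3, 114.4]
tcp_rot: [3.14, 0.001, 1.747]
contact_force: [-6.6, 1.2, 18.6]
grip_width: 0.4
```

Call:
{"method": "step_arm", "body": {"deltas": [[0,0,0.1,0,0,0],[0,0,0.2,0,0,0],[0,0,0.3,0,0,0],[0,0,0.3,0,0,0]]}}

```text
time: 11.7
tool_pos: [528.7, -82.3, 114.3]
tcp_rot: [3.14, 0.001, 1.747]
contact_force: [-7.6, 2.0, 21.8]
grip_width: 0.6
```

Call:
{"method": "step_arm", "body": {"deltas": [[0,0,0.1,0,0,0],[0,0,0.2,0,0,0],[0,0,0.3,0,0,0],[0,0,0.4,0,0,0],[0,0,0.4,0,0,0]]}}

```text
time: 12.12
tool_pos: [528.7, -82.3, 114.2]
tcp_rot: [3.14, 0.001, 1.747]
contact_force: [-9.0, 1.9, 24.3]
grip_width: 0.7
```

Run:
```python
from h import *
a=bot.capture('scene')
cv2.imwrite('pics/c4.png',cv2.resize(a['color'][140:250,215:345][:,:,::-1],None,fx=5,fy=5,interpolation=cv2.INTER_CUBIC))
f=[]
for _ in range(6): bot.capture('scene');f.append(bot.get_obs()['contact_force'])
print(np.mean(f,0))
```

```text
[-8.55934916  1.70754951 23.19966018]
```

View pics/c4.png

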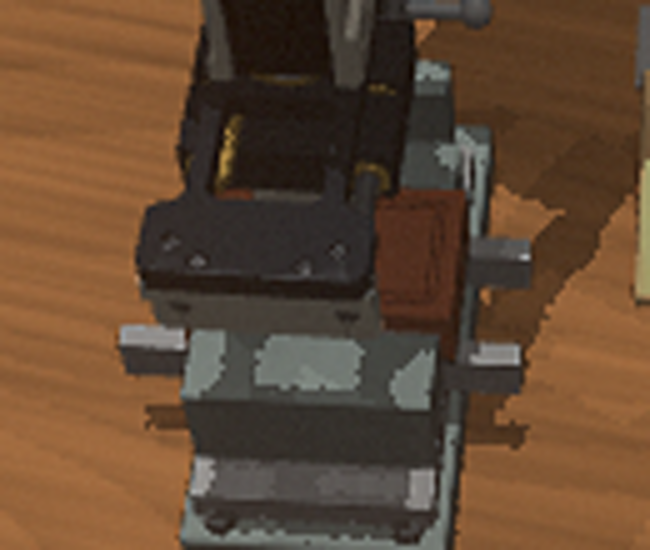

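Pressed to about 23 N vertically (25 N resultant), with the fingertip height at about 89 mm. I'll lift off and check that the block is level.

Call:
{"method": "step_arm", "body": {"deltas": [[0,0,-2,0,0,0],[0,0,-10,0,0,0],[0,0,-30,0,0,0],[0,0,-55,0,0,0],[0,0,-75,0,0,0]]}}

```text
time: 12.88
tool_pos: [528.8, -82.3, 187.9]
tcp_rot: [3.141, 0.0, 1.747]
contact_force: [0.2, 0.2, -0.3]
grip_width: 0.4
```

Call:
{"method": "step_arm", "body": {"deltas": [[35,0,0,0,0,0],[70,0,0,0,0,0],[105,0,0,0,0,0],[140,0,0,0,0,0],[175,-10,0,0,0,0]]}}

```text
time: 13.3
tool_pos: [488.8, 89.8, 186.8]
tcp_rot: [3.14, 0.0, 1.746]
contact_force: [-0.2, 0.3, -0.8]
grip_width: 0.7
```

Call:
{"method": "step_arm", "body": {"deltas": [[20,-5,0,0,0,0],[40,-14,0,0,0,0],[60,-14,0,0,0,0],[75,-14,0,0,0,0],[75,-14,0,0,0,0]]}}

```text
time: 13.72
tool_pos: [460.6, 161.9, 186.7]
tcp_rot: [3.141, -0.001, 1.749]
contact_force: [-0.4, 0.2, -0.6]
grip_width: 0.2
```

Run:
```python
from h import *
b=bot.capture('top');a=bot.capture('scene')
c1=cv2.resize(b['color'][240:310,330:410][:,:,::-1],None,fx=5,fy=5,interpolation=cv2.INTER_CUBIC)
c2=cv2.resize(a['color'][165:235,235:315][:,:,::-1],None,fx=5,fy=5,interpolation=cv2.INTER_CUBIC)
cv2.imwrite('pics/c5.png',np.hstack([c1,c2]));print(to_tool(vw(-23.5,100,70)),bot.get_obs()['time'])
```

```text
[-148.8   -0.2  116.6] 13.8167
```

View pics/c5.png

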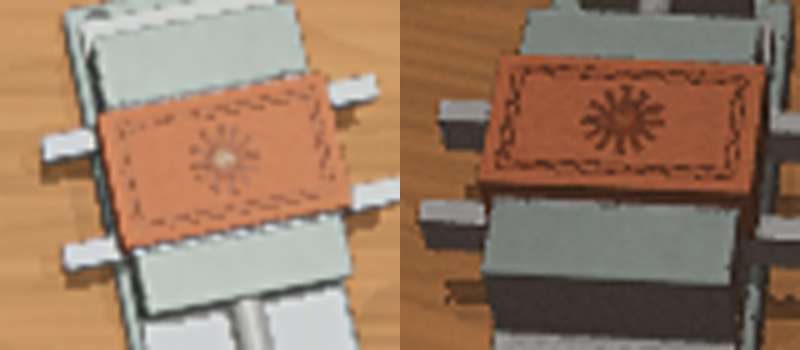

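Run:
```python
from h import *
a=bot.capture('scene');g=cv2.cvtColor(a['color'],cv2.COLOR_RGB2LAB)[:,:,1].astype(float)
old=cv2.cvtColor(cv2.imread('pics/s1.png'),cv2.COLOR_BGR2LAB)[:,:,1].astype(float)
V2=(V[0]+.35,V[1]-2,V[2])
def fit(im,cols,r0,r1):
    # sub-pixel lowest-edge of orange region (threshold crossing, brightness of 'a' channel)
    out=[]
    for c in cols:
        col=im[r0:r1,c];hi,lo=col[:3].mean(),col[-3:].mean()
        th=(hi+lo)/2;k=np.where((col[:-1]>=th)&(col[1:]<th))[0][-1];out.append(r0+k+(col[k]-th)/(col[k]-col[k+1]))
    return np.polyfit(cols,out,1)
u=np.array([proj(a,vw(29.5,s,90,V2)) for s in(45,-45)])
print('pred level slope',(u[0,1]-u[1,1])/(u[0,0]-u[1,0]),u.round(1).tolist())
for t in(-.03,.03):
    u=np.array([proj(a,vw(29.5,s,90+t*s,V2)) for s in(45,-45)]);print(t,(u[0,1]-u[1,1])/(u[0,0]-u[1,0]))
L=lambda p:cv2.cvtColor(p,cv2.COLOR_RGB2GRAY).astype(float)
# front edge of top face: brightness drop in red channel top face->front face
for n,im in(('now',a['color']),('old',cv2.imread('pics/s1.png')[:,:,::-1])):
    r=im[:,:,0].astype(float);cols=np.arange(258,302);o=[]
    for c in cols:
        base=195+(c-255)*.04; rr=np.arange(int(base),int(base)+12); d=-np.diff(r[rr,c]); 
        k=int(np.argmax(d));o.append(rr[k]+.5)
    p=np.polyfit(cols,o,1);res=np.array(o)-np.polyval(p,cols);keep=abs(res)<1
    p=np.polyfit(cols[keep],np.array(o)[keep],1);print(n,p[0].round(4),np.polyval(p,280).round(2),keep.sum())
```

```text
pred level slope 0.0587291651187988 [[301.5, 203.4], [252.0, 200.5]]
-0.03 0.07612398549222645
0.03 0.041227116299482475
now 0.0344 202.03 41
old 0.0467 200.32 44
```

The picture's slope is ambiguous for level, so I'll touch-probe both ends lightly.

Call:
{"method": "step_arm", "body": {"deltas": [[-36,5,0,0,0,0],[-72,10,0,0,0,0],[-108,15,0,0,0,0],[-144,20,0,0,0,0],[-180,23.5,20,0,0,0]]}}

```text
time: 14.28
tool_pos: [518.5, -16.7, 169.4]
tcp_rot: [3.135, 0.003, 1.746]
contact_force: [1.8, -0.1, 0.1]
grip_width: 0.7
```

Call:
{"method": "step_arm", "body": {"deltas": [[-20,0,10,0,0,0],[-36,0,25,0,0,0],[-36,0,40,0,0,0],[-36,0,48,0,0,0],[-36,0,48,0,0,0]]}}

```text
time: 14.7
tool_pos: [520.9, -49.6, 116.7]
tcp_rot: [-3.138, -0.002, 1.745]
contact_force: [-0.1, -0.3, 0.2]
grip_width: 0.5
```

Call:
{"method": "step_arm", "body": {"deltas": [[0,0,0.6,0,0,0],[0,0,1.2,0,0,0],[0,0,1.7,0,0,0],[0,0,2,0,0,0],[0,0,2.2,0,0,0]]}}

```text
time: 15.12
tool_pos: [522.4, -48.6, 116.8]
tcp_rot: [3.141, 0.0, 1.747]
contact_force: [-0.4, -1.1, 0.1]
grip_width: 0.6
```

Call:
{"method": "step_arm", "body": {"deltas": [[0,0,0.2,0,0,0],[0,0,0.5,0,0,0],[0,0,0.8,0,0,0],[0,0,0.8,0,0,0],[0,0,0.8,0,0,0]]}}

```text
time: 15.53
tool_pos: [522.2, -48.9, 115.4]
tcp_rot: [-3.142, -0.0, 1.747]
contact_force: [0.5, 0.0, -0.4]
grip_width: 0.3
```

Call:
{"method": "step_arm", "body": {"deltas": [[0,0,0.15,0,0,0],[0,0,0.3,0,0,0],[0,0,0.4,0,0,0],[0,0,0.4,0,0,0]]}}

```text
time: 15.87
tool_pos: [522.1, -48.9, 115.0]
tcp_rot: [-3.142, -0.0, 1.747]
contact_force: [-0.4, 0.2, 0.2]
grip_width: 0.6
```

Call:
{"method": "step_arm", "body": {"deltas": [[0,0,0.15,0,0,0],[0,0,0.3,0,0,0],[0,0,0.4,0,0,0],[0,0,0.4,0,0,0]]}}

```text
time: 16.2
tool_pos: [522.2, -48.9, 114.7]
tcp_rot: [3.141, -0.0, 1.747]
contact_force: [-0.7, 1.5, 2.7]
grip_width: 0.5
```

The +y end is at about 114.7 mm TCP height. Now the -y end.

Call:
{"method": "step_arm", "body": {"deltas": [[0,0,-4,0,0,0],[-15,0,-6,0,0,0],[-35,0,-6,0,0,0],[-55,0,-6,0,0,0],[-70,0,-6,0,0,0]]}}

```text
time: 16.62
tool_pos: [534.8, -119.1, 120.9]
tcp_rot: [3.141, 0.001, 1.747]
contact_force: [0.1, -0.1, -0.6]
grip_width: 0.8
```

Call:
{"method": "step_arm", "body": {"deltas": [[0,0,1,0,0,0],[0,0,2,0,0,0],[0,0,3,0,0,0],[0,0,3.5,0,0,0],[0,0,4,0,0,0]]}}

```text
time: 17.03
tool_pos: [534.3, -117.0, 116.5]
tcp_rot: [-3.141, -0.0, 1.748]
contact_force: [-0.2, -0.2, -0.3]
grip_width: 0.2
```

Call:
{"method": "step_arm", "body": {"deltas": [[0,0,0.3,0,0,0],[0,0,0.6,0,0,0],[0,0,0.8,0,0,0],[0,0,0.8,0,0,0]]}}

```text
time: 17.37
tool_pos: [534.4, -117.6, 115.8]
tcp_rot: [3.142, -0.0, 1.747]
contact_force: [-0.1, -0.2, -0.3]
grip_width: 0.4
```

Call:
{"method": "step_arm", "body": {"deltas": [[0,0,0.2,0,0,0],[0,0,0.4,0,0,0],[0,0,0.6,0,0,0],[0,0,0.6,0,0,0]]}}

```text
time: 17.7
tool_pos: [534.4, -117.8, 115.2]
tcp_rot: [3.142, -0.0, 1.747]
contact_force: [0.1, -0.3, 0.0]
grip_width: 0.3
```

Call:
{"method": "step_arm", "body": {"deltas": [[0,0,0.2,0,0,0],[0,0,0.4,0,0,0],[0,0,0.5,0,0,0],[0,0,0.5,0,0,0]]}}

```text
time: 18.03
tool_pos: [534.4, -117.8, 114.7]
tcp_rot: [-3.142, -0.0, 1.747]
contact_force: [0.6, 1.1, -1.0]
grip_width: 0.5
```

Call:
{"method": "step_arm", "body": {"deltas": [[0,0,0.1,0,0,0],[0,0,0.2,0,0,0],[0,0,0.2,0,0,0]]}}

```text
time: 18.28
tool_pos: [534.5, -117.8, 114.5]
tcp_rot: [3.141, -0.0, 1.747]
contact_force: [-0.6, 0.5, 0.4]
grip_width: 0.5
```

The block is level within about 0.3 mm over 69 mm. Now the push test on the crept bar's +y end.

Call:
{"method": "step_arm", "body": {"deltas": [[0,0,-15,0,0,0],[0,0,-35,0,0,0],[10,0,-60,0,0,0],[35,-5,-70,0,0,0],[70,-10,-70,0,0,0]]}}

```text
time: 18.7
tool_pos: [514.1, -52.0, 187.2]
tcp_rot: [3.136, 0.003, 1.744]
contact_force: [0.8, 0.6, -0.8]
grip_width: 0.4
```

Call:
{"method": "step_arm", "body": {"deltas": [[30,-5,0,0,0,0],[60,-10,0,0,0,0],[75,-13.5,0,0,0,0],[75,-13.5,20,0,0,0],[75,-13.5,40,0,0,0]]}}

```text
time: 19.12
tool_pos: [486.4, 22.0, 145.3]
tcp_rot: [3.138, 0.001, 1.749]
contact_force: [0.1, -0.2, 0.4]
grip_width: 0.3
```

Call:
{"method": "step_arm", "body": {"deltas": [[0,0,25,0,0,0],[0,0,50,0,0,0],[0,0,65,0,0,0],[0,0,74,0,0,0],[0,0,74,0,0,0]]}}

```text
time: 19.53
tool_pos: [484.9, 21.0, 69.0]
tcp_rot: [-3.138, -0.001, 1.747]
contact_force: [-0.6, 0.9, -0.1]
grip_width: 0.5
```

Run:
```python
from h import *
print(to_tool(vw(-23.5,83,70)))
```

```text
[-24.9   1.1  -1.1]
```

Call:
{"method": "step_arm", "body": {"deltas": [[-4,0.5,0,0,0,0],[-9,1,0,0,0,0],[-14,1,0,0,0,0],[-18,1,0,0,0,0],[-21,1,0,0,0,0]]}}

```text
time: 19.95
tool_pos: [491.1, -0.5, 71.2]
tcp_rot: [3.14, 0.0, 1.746]
contact_force: [-0.0, 0.6, 0.7]
grip_width: 0.5
```

Call:
{"method": "step_arm", "body": {"deltas": [[-0.6,0,0,0,0,0],[-1.2,0,0,0,0,0],[-1.8,0,0,0,0,0],[-2.4,0,0,0,0,0],[-3,0,0,0,0,0]]}}

```text
time: 20.37
tool_pos: [491.1, -2.5, 70.5]
tcp_rot: [-3.142, -0.0, 1.747]
contact_force: [-0.1, 0.2, 0.4]
grip_width: 0.5
```

Call:
{"method": "step_arm", "body": {"deltas": [[-0.2,0,0,0,0,0],[-0.4,0,0,0,0,0],[-0.6,0,0,0,0,0],[-0.8,0,0,0,0,0],[-0.8,0,0,0,0,0]]}}

```text
time: 20.78
tool_pos: [491.2, -3.4, 70.5]
tcp_rot: [3.142, -0.0, 1.747]
contact_force: [-0.5, 0.5, -0.5]
grip_width: 0.3
```

Call:
{"method": "step_arm", "body": {"deltas": [[-0.2,0,0,0,0,0],[-0.4,0,0,0,0,0],[-0.6,0,0,0,0,0],[-0.6,0,0,0,0,0]]}}

```text
time: 21.12
tool_pos: [491.3, -3.6, 70.5]
tcp_rot: [3.142, -0.001, 1.747]
contact_force: [-0.2, 3.4, 0.3]
grip_width: 0.5
```

Call:
{"method": "step_arm", "body": {"deltas": [[-0.15,0,0,0,0,0],[-0.3,0,0,0,0,0],[-0.3,0,0,0,0,0]]}}

```text
time: 21.37
tool_pos: [491.3, -3.7, 70.5]
tcp_rot: [-3.142, -0.001, 1.747]
contact_force: [0.1, 5.2, 1.9]
grip_width: 0.4
```

Call:
{"method": "step_arm", "body": {"deltas": [[0,0,0,0,0,0],[0,0,0,0,0,0],[0,0,0,0,0,0],[0,0,0,0,0,0],[0,0,0,0,0,0]]}}

```text
time: 21.78
tool_pos: [491.3, -3.7, 70.5]
tcp_rot: [-3.142, -0.001, 1.747]
contact_force: [-0.5, 5.4, 1.2]
grip_width: -0.0
```

Run:
```python
from h import *
f=[]
for _ in range(6):
    bot.capture('scene');o=bot.get_obs();f.append(np.r_[o['contact_force'],o['tool_pos']])
print(np.mean(f,0).round(2),np.std(f,0).round(2))
```

```text
[-9.0000e-02  5.5300e+00  5.2000e-01  4.9126e+02 -3.6800e+00  7.0510e+01] [0.44 0.35 0.6  0.01 0.01 0.01]
```

The bar held for 0.7 s at 5.5 N with no motion (position spread 0.01 mm). I'll back off, clear the vise and check.

Call:
{"method": "step_arm", "body": {"deltas": [[3,0,0,0,0,0],[15,0,0,0,0,0],[30,0,0,0,0,0],[35,0,-35,0,0,0],[35,0,-75,0,0,0]]}}

```text
time: 22.5
tool_pos: [482.8, 31.8, 144.0]
tcp_rot: [-3.134, -0.002, 1.748]
contact_force: [1.7, -0.3, -0.1]
grip_width: 0.6
```

Call:
{"method": "step_arm", "body": {"deltas": [[35,0,-20,0,0,0],[70,0,-40,0,0,0],[105,0,-40,0,0,0],[130,0,-40,0,0,0],[130,0,-40,0,0,0]]}}

```text
time: 22.92
tool_pos: [461.2, 162.2, 186.1]
tcp_rot: [3.14, -0.001, 1.751]
contact_force: [-1.3, 0.5, 0.3]
grip_width: 0.7
```

Run:
```python
from h import *
b=bot.capture('top');a=bot.capture('scene')
c1=cv2.resize(b['color'][240:310,330:410][:,:,::-1],None,fx=5,fy=5,interpolation=cv2.INTER_CUBIC)
c2=cv2.resize(a['color'][165:235,235:315][:,:,::-1],None,fx=5,fy=5,interpolation=cv2.INTER_CUBIC)
n=np.hstack([c1,c2]);cv2.imwrite('pics/c6.png',n);o=cv2.imread('pics/c5.png')
print('mean/max abs change vs before push',np.abs(n.astype(int)-o).mean(),np.abs(n.astype(int)-o).max(),bot.get_obs()['time'],bot.get_obs()['contact_force'].round(1))
```

```text
mean/max abs change vs before push 1.0503761904761906 65 23.0167 [0.4 0.1 0.2]
```

View pics/c6.png

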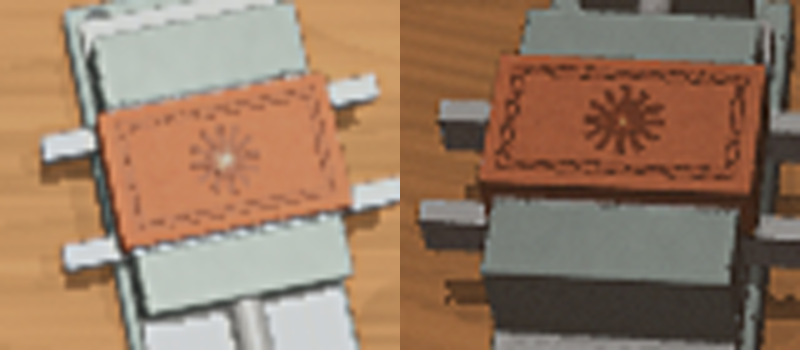

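The picture shows the same bar ends as before the push (top view px 42,148 and 64,257). Nothing moved, so I'll hand in.

```bash
python3 -c "
from plant import bot
print(bot.close_job())"
```

```text
the job is handed in; nothing more can be done
None
```

I handed the job in at about 23 s; no verdict is reported. The crept parallel is back in, the block is pressed home, and the parallel held in the push test.

- **Parallel:** I pushed the screw-side bar in by about 30 mm. Its ends read even with the other bar's to within about 1 mm. Both bars read 2 to 3 mm off the middle of my vise frame, but so does the block. I took that as an error in my vise fit, and it is inside the 6 mm limit either way.
- **Block:** I pressed the middle of the top to about 23 N vertical (25 N in total), well under 40 N. Light touches near both ends put the top at about 89.6 mm, level to about 0.3 mm over 69 mm. An image-based check of level disagreed slightly and was too coarse to settle it, so I trusted the touches.
- **Proof:** I held about 5.5 N on the bar's +y end for about 0.7 s, and it did not move. The picture afterwards shows the block and bars where they were before the push. The pinch on each bar could not be measured directly. I stayed clear of the other things but did not re-check them in a full picture at the end.

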